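# Slide the sample cassette under the colour reader's leaf springs

### The job

With the fingertips (there is a finger well in it), press the sample slide that lies in the colour reader's loading bay, the one with the blue chip, down hard on its sprung orange plate and, keeping it pressed, push it along the track under the two leaf springs until it is fully home against the reader head and the plate has sprung up behind it. Only press and push: the slide must not be lifted out of the track, and the spare slide and the jars stay where they are. Finish with the hand clear of everything.

Things in the scene. Friction and masses are not known exactly. Their poses are not given: they have to be found in the camera images.
- reader: Colour reader fixed to the table, 256 (x -118 to 138) x 136 mm. Origin on the table, z up, +x = push direction. Grey base, top (track floor) at z = 12 mm. Rails: inner faces y = +-54, tops z = 28. Rear sill x -118 to -112, top z = 20. Loading bay x -112 to 8. Home: slide origin at x = 28, underside on the floor.
- reader_stop (a point): End stop: foot of the white reader head's face, reader x = 78, y = 0, z = 12 mm. The head is 60 mm long beyond it, full width, top at z = 58. At its middle a black snout 60 mm wide overhangs the track back to x = 66, from z = 36 to 58. The slide's front edge touches the face when home.
- lip_left (a point): Inner lower front corner of the aluminium entry lip on the +y rail: reader x = 8, y = 33, z = 22.5 mm. Lip: x 8 to 18, y 33 to 61, 10.5 to 22.5 mm above the track floor. Flanges of a slide standing raised on the sprung plate strike the lips; pressed flat on the floor it passes with 2.5 mm to spare. The 66 mm between the lips is open to above.
- lip_right (a point): The same corner of the mirrored lip on the -y rail: reader x = 8, y = -33, z = 22.5 mm.
- slide: Slide with the blue chip, on the plate in the bay, its +x along the reader's; origin = centre of underside, at the start at reader x -58 to -42, z 19 mm. 100 (x) x 104 (y) mm, 140 g. Black flanges along the +-y sides, 20 wide, tops 8 above the underside. Grey middle 62 wide, 14 high, with an open-topped finger well in it. Chip at the front (+x) end, on top.
- slide_well (a point): Centre of the slide's finger well, on the well floor: 6 mm above the slide's underside, over its origin. Well 48 (slide x) x 44 (slide y) mm with upright walls, 8 mm deep.
- plate (a joint): Sprung orange plate under the slide, reader x -77 to -27, 70 mm wide. 0 = up, top 7 mm above the track floor; grows (m) as pressed; 0.007 = flush, stop 0.0075. Takes about 4 N to start, 8 N flush; 10 to 20 N holds it down while sliding. Springs up behind the slide, 5 mm clear of it, once that is home.
- leaf_left (a joint): Steel leaf spring, 46 x 14 mm, trailing from the +y lip towards +x (reader x 13 to 58, y = 42), sloping down to 3 mm above the track floor, over the flange's path. Angle in rad: 0 = hanging free, about 0.11 with a flange under it (presses down with some 1.3 N); track, slide and leaf are slick (friction about 0.3).
- leaf_right (a joint): The same leaf spring on the -y lip (reader y = -42).
- spare_slide: A second slide of the same shape and size with a red chip, lying on the table, to be left alone. Origin: centre of its underside.
- jar_yellow: Stoppered jar of yellow pigment, diameter 60 mm, 102 mm high, standing on the table, to be left alone. Origin: centre of its underside.
- jar_green: Stoppered jar of green pigment, diameter 60 mm, 102 mm high, standing on the table, to be left alone. Origin: centre of its underside.
Not all that is in view belongs to the job. Leave any purple or yellow look-alike of the slide alone.

How it is judged (in metres and radians):
On the way, in this order (a step that is already met when the one before it is completed fails the run):
1. the slide is pressed down on the sprung plate in the loading bay, before the leaf springs (plate at least 4.5 mm down, fingers on the slide) (value of joint plate above 0.0045 m and contact force between the fingers and slide above 2 N and x of slide in the frame of reader below -0.02 m), for 0.05 s.
2. the slide, still pressed, has gone under both leaf springs (leaves lifted 0.03 rad) (value of joint each of leaf_left, leaf_right above 0.03 rad and value of joint plate above 0.0045 m and contact force between the fingers and slide above 2 N), for 0.05 s.
At the end, for the whole second after the job is handed in: The slide is home (origin at least 23.5 mm past the reader's origin, nominally 28), flat on the track floor (within 2.5 mm and 0.04 rad) and at rest under both leaf springs (each lifted over 0.03 rad), and the plate has sprung up behind it (less than 2 mm down) (x of slide in the frame of reader above 0.0235 m and z of slide in the frame of reader below 0.0145 m and angle between slide's own z axis and vertical below 0.04 rad and value of joint plate below 0.002 m and value of joint each of leaf_left, leaf_right above 0.03 rad and linear speed of slide below 0.01 m/s); the robot touches nothing.
It fails at once if the slide is lifted (underside more than 20 mm above the track floor) or tipped more than 0.35 rad (z of slide in the frame of reader above 0.032 m or angle between slide's own z axis and vertical above 0.35 rad).
It fails at once if the spare slide or a jar is moved more than 20 mm or a jar tipped (distance of any of spare_slide, jar_yellow, jar_green from where it was at the start of the episode above 0.02 m or angle between any of jar_yellow, jar_green's own z axis and vertical above 0.3 rad).
It also fails if it takes over 40 s, if anything falls off the work surface, if the arm or the gripper's body presses on something with over 40 N, if the wrist force passes 120 N, or if a joint passes its speed limit or range.

### The arm

A 6-joint arm with a two-finger parallel gripper is mounted at the origin on the work surface. World frame = base frame: x ahead of the robot, y to its left, z up, the work surface at z = 0. Lengths are in mm, angles in rad, forces in N, time in s.
With the tool pointing down it reaches from about 225 to 725 mm from the base axis. Payload 3.1 kg.
Tool frame: the origin (TCP) lies on the centre line of the jaws, within the pads' length; the fingertips stand 14 mm ahead of it and the grasp point (between the pads) lies 5 mm behind it (tip_reach is the distance from the TCP to the fingertips, in mm); z points along the fingers, y is the line along which they close (so a half turn about z gives the same grasp; the last joint's range is limited). The gripper opens to 85 mm and grips with 20 to 120 N. Pads are 22 mm wide; open, the fingers measure 114 mm over their backs; the gripper's body (76 mm by 85 mm) begins 54 mm behind the grasp point. The pads swing forward as they close: fully open they stand 13 mm farther back than shut.
Start: joints at [0.972, 0.048, 0.099, 1.622, 0, 1.443], TCP at [238.145, 467.872, 245.312] pointing down, gripper open.
Joint ranges: [-2.91, 2.91], [-0.99, 1.94], [-1.21, 1.42], [-2.12, 2.29], [-1.49, 1.47], [-3.14, 3.14]. Speed limits (rad/s): [2.79, 2.79, 3.14, 3.14, 3.14, 3.14].

### API

Orientations are given as a unit quaternion [x, y, z, w].
In Python, from rig import get_obs, read_camera, camera_model, close_job, tip_reach gives the robot as it stands.
- The arm moves only by the shell command python3 -m crank 'ROWS' [OPENING] [FORCE]. ROWS is text: rows parted by semicolons, each of 4 numbers parted by spaces: the shift along the tool's x, y, z in m, then the turn about the tool's z in rad. In form: x y z yaw; .... A call has 1 to 10 rows; each row is the pose to reach, as a shift and turn from the pose commanded when the call began, along the tool's axes at that moment; what a row does not reach only later rows make up. A row lasts 1/12 s, in which the tool goes at most 41.7 mm and 7.16 degrees, less where a joint would pass 70% of its speed; a pose out of reach is approached as far as the arm can. A call with a gripper value outside its range is refused whole. OPENING is the opening, from 0 (shut) to 1 (fully open), set as the call begins (- or left out, the last holds). The fingers move at their own pace and stop on an object; FORCE is the grip in N (left out, the last holds). Time passes only in rows, so rows that repeat a pose let the fingers close. It gives the time, the measured TCP pose, the force, the opening and the grip force at its end, in the units of the state.
- get_obs(): the state, without advancing time (a new reading comes with each control period).
- read_camera(name): name is "scene" or "top"; returns (picture, depth): 384x512x3 uint8, blue, green, red; 384x512 float32, mm along the optical axis (not along the pixel's ray), 0 where there is no reading.
- camera_model(name): a dict with "intrinsics" (3x3 intrinsics, pixels), "distortion" ([k1, k2, p1, p2, k3] as OpenCV has them; the pictures are not rectified), "xyz" and "orientation" of the camera in the world. Camera axes: x right, y up, looking along -z (the intrinsics and any distortion apply to the point x, -y, -z); pixel columns grow to the right and rows downward; lengths in mm; the calibration is good to about 2 mm. A picture is of the moment at which its call begins. camera_model takes no time and is no camera call.
- close_job(): hands the job in; it is judged then, once.
The state is a dict: "t": time; "joint_positions": joint angles; "joint_velocities": joint speeds; "effort": joint torques, N m; "tcp_pos": TCP position; "tcp_rot": TCP orientation; "ft_force": force on the tool from outside, world axes, zero at the start; "wrist_torque": the same for the moment, N m; "gripper_width": finger opening in mm; "gripper_force": force on a finger pad.
Only numpy, scipy, OpenCV 4.12 (cv2) and the standard library are available. Lean on these libraries where they do the work, as an engineer would, in place of code of your own. Each camera call takes 0.05 s, during which the arm holds its last target. There are 200 camera calls.

## Working session

There is one attempt and no reset: what is moved stays moved. The work goes in short steps, Python scripts to look and compute and a shell command to move; the robot and the scene stay as the last step left them, time stands still between calls to the robot, and variables do not carry over. Pictures are saved under pics/ and viewed, at most 10 in all, crops included, and the job is handed in when it is done.

```bash
mkdir -p pics; ls; python3 - <<'E'
from rig import *
import cv2,numpy as np
for n in("scene","top"):
    p,d=read_camera(n); cv2.imwrite(f"pics/{n}0.png",p); np.save(f"pics/{n}0.npy",d); m=camera_model(n); print(n,m)
o=get_obs(); print(o["t"],o["tcp_pos"],o["tcp_rot"],o["gripper_width"],tip_reach)
E
```

```text
pics
scene {'intrinsics': array([[347.19170977,   0.        , 253.69618913],
       [  0.        , 347.19170977, 187.33083615],
       [  0.        ,   0.        ,   1.        ]]), 'distortion': array([-0.09203291,  0.        ,  0.        ,  0.        ,  0.        ]), 'xyz': array([1090.20625142, -345.29096609,  651.77163824]), 'orientation': array([0.34786962, 0.17696624, 0.42395239, 0.81727232])}
top {'intrinsics': array([[454.05276264,   0.        , 255.18038611],
       [  0.        , 454.05276264, 188.79914127],
       [  0.        ,   0.        ,   1.        ]]), 'distortion': array([0.05410215, 0.        , 0.        , 0.        , 0.        ]), 'xyz': array([ 509.49756355,    9.90550925, 1433.10967883]), 'orientation': array([-0.01737821,  0.0175846 ,  0.70998134, -0.70378638])}
0.1 [237.85522252 467.44935986 244.22596673] [ 2.33235403e-01  9.72419717e-01 -9.96152244e-04 -3.84456383e-04] 85.51998822748264 14.0
```

View pics/scene0.png

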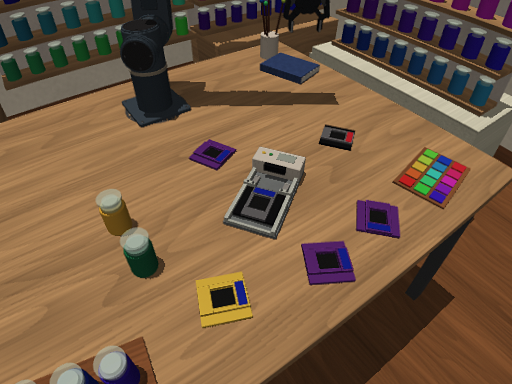

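View pics/top0.png

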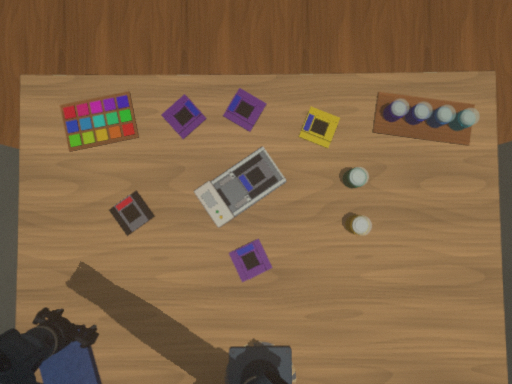

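The top view shows the reader at about (240,187), with the white head at (213,203), the blue chip at (245,184) and the bay end at (268,165). The jars (358,177) and (360,225) are well clear of it.

```bash
cat > h.py <<'E'
import cv2,numpy as np
from scipy.spatial.transform import Rotation as R
from rig import *
def ray(n,uv):
    m=camera_model(n); q=cv2.undistortPoints(np.array(uv,float).reshape(-1,1,2),m["intrinsics"],m["distortion"])[:,0]
    d=np.c_[q[:,0],-q[:,1],-np.ones(len(q))]
    return m["xyz"],R.from_quat(m["orientation"]).apply(d)
def plane(n,uv,z):
    c,d=ray(n,uv); return c+d*((z-c[2])/d[:,2])[:,None]
def proj(n,P):
    m=camera_model(n); p=R.from_quat(m["orientation"]).inv().apply(np.atleast_2d(P)-m["xyz"])*[1,-1,-1]
    return cv2.projectPoints(p,np.zeros(3),np.zeros(3),m["intrinsics"],m["distortion"])[0][:,0]
E
python3 - <<'E'
import cv2
p=cv2.imread("pics/top0.png")[140:232,185:295]; a=cv2.resize(p,None,fx=6,fy=6,interpolation=cv2.INTER_CUBIC); cv2.imwrite("pics/topc.png",a)
p=cv2.imread("pics/scene0.png")[140:242,215:315]; cv2.imwrite("pics/scenec.png",cv2.resize(p,None,fx=5.8,fy=5.8,interpolation=cv2.INTER_CUBIC))
E
```

```text
(no output)
```

View pics/topc.png

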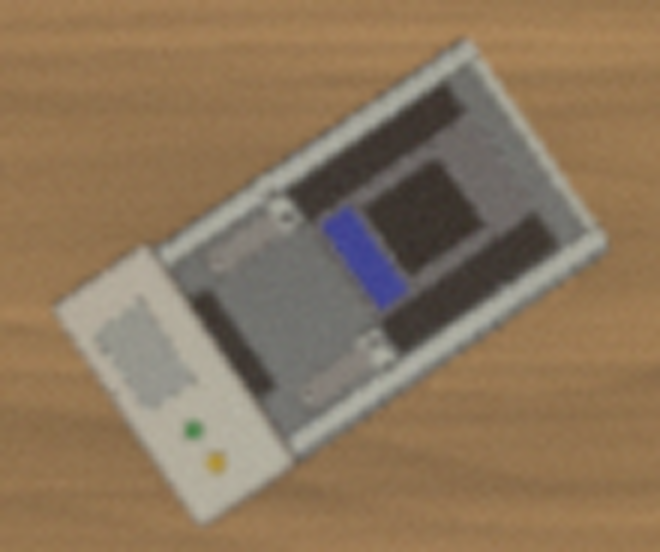

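View pics/scenec.png

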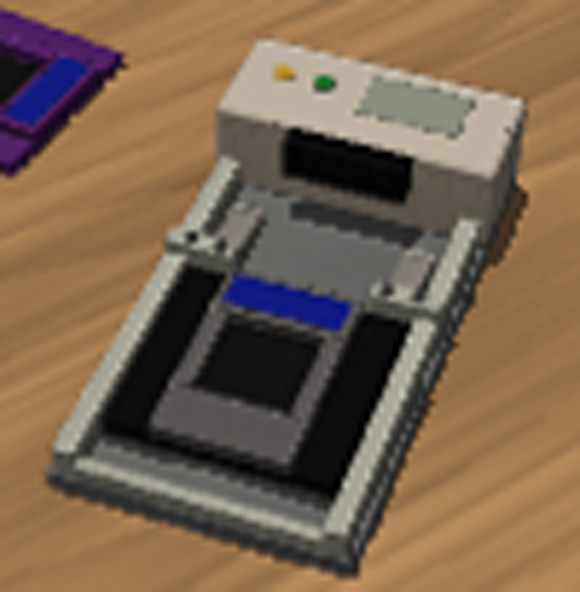

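The crops show the head's top corners (55,303), (148,247), (292,462) and (203,522), and the rear corners (470,42) and (605,238). The dark well floor is centred near (424,217) in the top crop and (258,365) in the scene crop.

```bash
python3 - <<'E'
from h import *
t=lambda a:(np.array(a,float)+.5)/6-.5+[185,140]
s=lambda a:(np.array(a,float)+.5)/5.8-.5+[215,140]
# head corners, z=58 : reader (138,-?),...
H=plane("top",t([[55,303],[148,247],[292,462],[203,522]]),58); print(H.round(1))
E_=plane("top",t([[470,42],[605,238]]),28); print(E_.round(1))
src=np.array([[138,-68],[78,-68],[78,68],[138,68],[-118,-68],[-118,68]],float); dst=np.r_[H,E_][:,:2]
def kab(a,b):
    ca,cb=a.mean(0),b.mean(0); U,_,V=np.linalg.svd((a-ca).T@(b-cb)); M=(U@V).T; return M,cb-M@ca
M,o=kab(src,dst); print("det",np.linalg.det(M),"res",(src@M.T+o-dst).round(1).tolist(),"org",o,"yaw",np.arctan2(M[1,0],M[0,0]))
rel=lambda P:((P[:,:2]-o)@M).round(1)
W=plane("top",t([[435,160],[482,220],[413,275],[367,215]]),25);print("well",W.mean(0),rel(W).tolist(),rel(W.mean(0)[None]))
C=plane("top",t([[348,205],[410,290],[383,312],[322,225]]),34);print("chip",C.mean(0),rel(C).tolist())
S=plane("scene",s([[220,318],[325,340],[290,413],[192,385]]),25);print("well scene",S.mean(0),rel(S).tolist())
Sr=plane("scene",s([[75,458],[325,535],[68,452],[330,530]]),20);print("sill",rel(Sr).tolist())
Hs=plane("scene",s([[260,40],[522,100],[490,180],[218,113]]),58);print("head scene",rel(Hs).tolist())
b=get_obs();r=R.from_quat(b["tcp_rot"]).as_matrix();print(r.round(3))
E
```

```text
[[575.3 195.3  58. ]
 [603.2 148.3  58. ]
 [494.1  76.2  58. ]
 [464.4 121.1  58. ]]
[[710.3 -16.   28. ]
 [607.9 -84.8  28. ]]
det 0.9999999999999998 res [[-1.5, 3.4], [3.9, 0.5], [0.1, -3.0], [-3.6, 1.9], [5.8, 2.0], [-4.7, -4.9]] org [594.02278748  46.20213765] yaw 2.160656900495258
well [619.5552586    8.48669901  25.        ] [[-67.0, -21.8], [-69.5, 17.7], [-23.9, 21.1], [-21.8, -18.0]] [[-45.5  -0.2]]
chip [598.22684832  38.78924366  34.        ] [[-16.3, -27.1], [-18.0, 27.1], [-0.2, 28.6], [0.5, -26.1]]
well scene [614.42596152  11.7031889   25.        ] [[-20.2, 26.7], [-16.2, -20.6], [-61.9, -20.7], [-61.8, 23.4]]
sill [[-113.3, 55.1], [-114.3, -54.4], [-111.3, 59.1], [-111.1, -55.4]]
head scene [[132.9, 65.0], [134.6, -65.2], [74.1, -66.3], [73.7, 64.0]]
[[-0.891  0.454 -0.001]
 [ 0.454  0.891 -0.002]
 [ 0.    -0.002 -1.   ]]
```

```bash
python3 -m crank '-0.036 -0.016 0 0.05;-0.072 -0.031 0 0.1;-0.108 -0.047 0 0.15;-0.144 -0.063 0 0.2;-0.180 -0.078 0 0.25;-0.216 -0.094 0 0.3;-0.252 -0.110 0 0.35;-0.288 -0.125 0 0.4;-0.324 -0.141 0 0.45;-0.360 -0.157 0 0.51' 0 40
cat > st.py <<'E'
from h import *
import sys
o=np.array([594.0,46.2]);yaw=2.161
b=get_obs();r=R.from_quat(b["tcp_rot"]).as_matrix();p=b["tcp_pos"]
c,s=np.cos(yaw),np.sin(yaw);M=np.array([[c,-s],[s,c]])
print("t",b["t"],"tcp",p.round(1),"reader",((p[:2]-o)@M).round(1),"tip z",round(p[2]-14,1),"F reader",((b["ft_force"][:2])@M).round(1),b["ft_force"][2].round(1),"w",round(b["gripper_width"],1))
if len(sys.argv)>1:
    T=o+M@np.array([float(sys.argv[1]),float(sys.argv[2])]); d=np.r_[T-p[:2],float(sys.argv[3])+14-p[2]]
    print("tool shift mm",(r.T@d).round(1),"yaw",round(np.arctan2(r[1,0],r[0,0])-yaw,3))
E
python3 st.py -43 0 100
```

```text
t: 0.93
tcp_pos: [488.4, 162.9, 244.8]
tcp_rot: [0.472, 0.882, -0.0, -0.0]
ft_force: [0.6, 1.6, -0.3]
gripper_width: 0.1
gripper_force: 0.0
t 0.9333 tcp [488.4 162.9 244.8] reader [155.7  22.8] tip z 230.8 F reader [ 0.9 -1.4] -0.3 w 0.1
tool shift mm [-198.7   23.5  130.7] yaw -0.003
```

```bash
python3 -m crank '-0.03 0.004 0 0;-0.06 0.008 0 0;-0.09 0.012 0 0;-0.12 0.016 0 0;-0.15 0.02 0 0;-0.18 0.023 0.02 0;-0.199 0.0235 0.05 0;-0.199 0.0235 0.08 0;-0.199 0.0235 0.1 0;-0.199 0.0235 0.1 0'
python3 st.py -43 0 50
python3 - <<'E'
from h import *
for n,(x,y) in (("scene",(200,100)),("top",(185,140))):
    p,d=read_camera(n); cv2.imwrite(f"pics/{n}1.png",cv2.resize(p[y:y+130,x:x+130],None,fx=4.5,fy=4.5,interpolation=cv2.INTER_CUBIC))
E
```

```text
t: 1.77
tcp_pos: [613.9, 12.1, 137.7]
tcp_rot: [0.471, 0.882, -0.003, -0.006]
ft_force: [-0.9, -0.0, -0.4]
gripper_width: 0.0
gripper_force: 0.0
t 1.7667 tcp [613.9  12.1 137.7] reader [-39.4   2.4] tip z 123.7 F reader [0.5 0.8] -0.4 w 0.0
tool shift mm [-4.2  3.2 73.6] yaw -0.001
```

View pics/scene1.png

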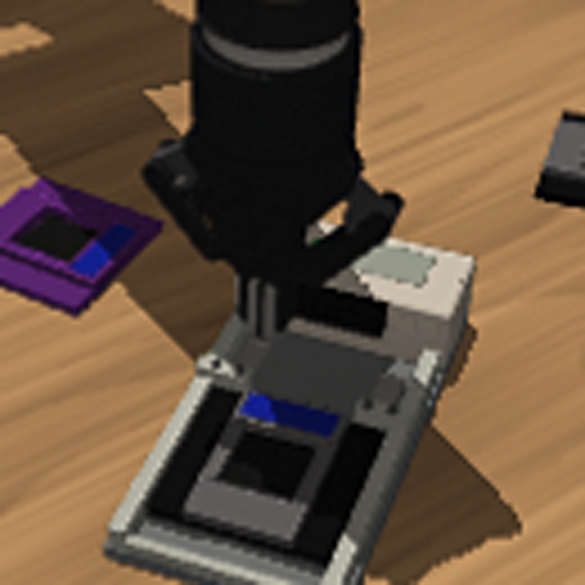

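```bash
python3 -m crank '-0.003 0.003 0.03 0;-0.006 0.003 0.06 0;-0.006 0.003 0.08 0;-0.006 0.003 0.082 0;-0.006 0.003 0.082 0;-0.006 0.003 0.082 0'
python3 st.py -45 0 30
python3 - <<'E'
from h import *
for n,(x,y) in (("scene",(215,140)),):
    p,d=read_camera(n); cv2.imwrite(f"pics/{n}2.png",cv2.resize(p[y:y+100,x:x+100],None,fx=5.8,fy=5.8,interpolation=cv2.INTER_CUBIC))
E
```

```text
t: 2.37
tcp_pos: [625.6, 9.2, 66.4]
tcp_rot: [0.471, 0.882, 0.001, 0.002]
ft_force: [0.2, -0.5, -0.2]
gripper_width: -0.0
gripper_force: 0.0
t 2.3667 tcp [625.6   9.2  66.4] reader [-48.3  -5.7] tip z 52.4 F reader [-0.5  0.1] -0.2 w -0.0
tool shift mm [ 3.4 -5.7 22.3] yaw 0.0
```

View pics/scene2.png

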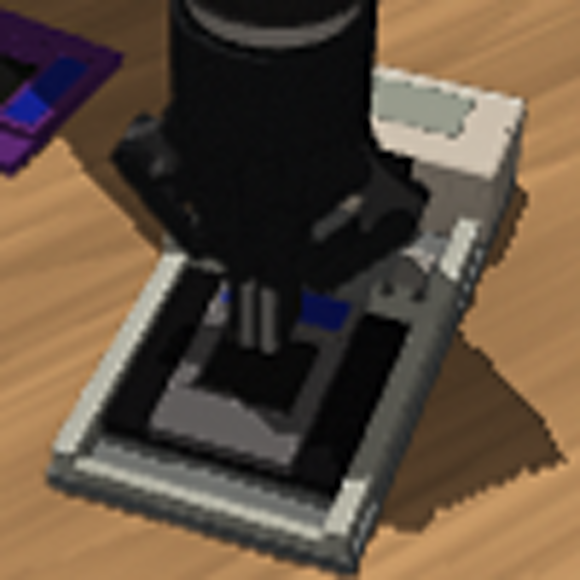

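```bash
python3 -m crank '0.002 -0.003 0.005 0;0.003 -0.0055 0.01 0;0.003 -0.0055 0.012 0;0.003 -0.0055 0.012 0;0.003 -0.0055 0.012 0;0.003 -0.0055 0.012 0'
python3 st.py -45 0 30
python3 - <<'E'
from h import *
o=np.array([594.0,46.2]);c,s_=np.cos(2.161),np.sin(2.161);M=np.array([[c,-s_],[s_,c]])
s=lambda a:(np.array(a,float)+.5)/5.8-.5+[215,140]
P=plane("scene",s([[238,345],[280,352]]),52.4);print(((P[:,:2]-o)@M).round(1))
W=plane("scene",s([[220,318],[325,340],[290,413],[192,385]]),25);print(((W[:,:2].mean(0)-o)@M).round(1))
E
```

```text
t: 2.92
tcp_pos: [617.6, 8.5, 51.3]
tcp_rot: [0.471, 0.882, 0.0, -0.0]
ft_force: [0.4, -0.1, 0.2]
gripper_width: -0.0
gripper_force: 0.0
t 2.9167 tcp [617.6   8.5  51.3] reader [-44.5   1.4] tip z 37.3 F reader [-0.3 -0.2] 0.2 w -0.0
tool shift mm [-0.5  1.4  7.3] yaw -0.0
[[-57.6   4.5]
 [-55.1 -13.1]]
[-40.    2.2]
```

```bash
python3 -m crank '0 0.001 0.004 0;0 0.001 0.008 0;0 0.001 0.011 0;0 0.001 0.011 0;0 0.001 0.011 0;0 0.001 0.011 0'
python3 st.py -45 0 18
```

```text
t: 3.42
tcp_pos: [618.3, 9.1, 40.1]
tcp_rot: [0.471, 0.882, -0.0, -0.0]
ft_force: [0.1, 0.1, -0.4]
gripper_width: -0.0
gripper_force: 0.0
t 3.4167 tcp [618.3   9.1  40.1] reader [-44.4   0.5] tip z 26.1 F reader [ 0.1 -0.1] -0.4 w -0.0
tool shift mm [-0.6  0.5  8.1] yaw -0.0
```

Inside the well with no contact force. Now pressing down.

```bash
python3 -m crank '0 0 0.003 0;0 0 0.006 0;0 0 0.008 0;0 0 0.009 0;0 0 0.009 0;0 0 0.009 0'
python3 st.py -45 0 18
```

```text
t: 3.92
tcp_pos: [619.0, 9.0, 32.4]
tcp_rot: [0.471, 0.882, 0.0, 0.001]
ft_force: [-1.3, 1.5, 6.3]
gripper_width: 0.0
gripper_force: 2.8
t 3.9167 tcp [619.    9.   32.4] reader [-44.8  -0. ] tip z 18.4 F reader [2.  0.2] 6.3 w 0.0
tool shift mm [-0.2 -0.   0.4] yaw -0.0
```

```bash
python3 -m crank '0 0 0.001 0;0 0 0.002 0;0 0 0.002 0;0 0 0.002 0'
python3 st.py -45 0 18
```

```text
t: 4.25
tcp_pos: [619.0, 9.0, 32.1]
tcp_rot: [0.471, 0.882, 0.0, 0.001]
ft_force: [-4.6, 0.5, 11.7]
gripper_width: -0.2
gripper_force: 5.7
t 4.25 tcp [619.    9.   32.1] reader [-44.9  -0.1] tip z 18.1 F reader [3.  3.5] 11.7 w -0.2
tool shift mm [-0.1 -0.1  0.1] yaw -0.0
```

```bash
python3 -m crank '0 0 0.001 0;0 0 0.002 0;0 0 0.002 0;0.002 0 0.002 0;0.005 0 0.002 0;0.008 0 0.002 0;0.011 0 0.002 0;0.014 0 0.002 0;0.014 0 0.002 0'
python3 st.py
```

```text
t: 5.0
tcp_pos: [614.8, 18.1, 32.1]
tcp_rot: [0.472, 0.882, -0.0, 0.006]
ft_force: [1.2, -3.9, 11.7]
gripper_width: -0.1
gripper_force: 6.1
t 5.0 tcp [614.8  18.1  32.1] reader [-34.9  -1.6] tip z 18.1 F reader [-3.9  1.2] 11.7 w -0.1
```

```bash
python3 -m crank '0.003 0 0.001 0;0.006 0 0.0015 0;0.009 0 0.002 0;0.012 0 0.002 0;0.015 0 0.002 0;0.018 0 0.002 0;0.020 0 0.002 0;0.020 0 0.002 0'
python3 st.py
```

```text
t: 5.67
tcp_pos: [605.2, 32.7, 32.0]
tcp_rot: [0.472, 0.881, -0.001, 0.008]
ft_force: [0.2, -9.0, 17.2]
gripper_width: -0.1
gripper_force: 8.6
t 5.6667 tcp [605.2  32.7  32. ] reader [-17.4  -1.7] tip z 18.0 F reader [-7.6  4.8] 17.2 w -0.1
```

```bash
python3 -m crank '0.003 0 0.0005 0;0.006 0 0.001 0;0.009 0 0.001 0;0.012 0 0.001 0;0.015 0 0.001 0;0.018 0 0.001 0;0.021 0 0.001 0;0.024 0 0.001 0;0.024 0 0.001 0'
python3 st.py
python3 - <<'E'
from h import *
for n,(x,y) in (("scene",(215,140)),):
    p,d=read_camera(n); cv2.imwrite(f"pics/{n}3.png",cv2.resize(p[y:y+100,x:x+100],None,fx=5.8,fy=5.8,interpolation=cv2.INTER_CUBIC))
E
```

```text
t: 6.42
tcp_pos: [594.6, 52.9, 32.1]
tcp_rot: [0.472, 0.881, 0.0, 0.011]
ft_force: [4.9, -9.1, 17.0]
gripper_width: 0.1
gripper_force: 9.4
t 6.4167 tcp [594.6  52.9  32.1] reader [ 5.2 -4.2] tip z 18.1 F reader [-10.3   1. ] 17.0 w 0.1
```

View pics/scene3.png

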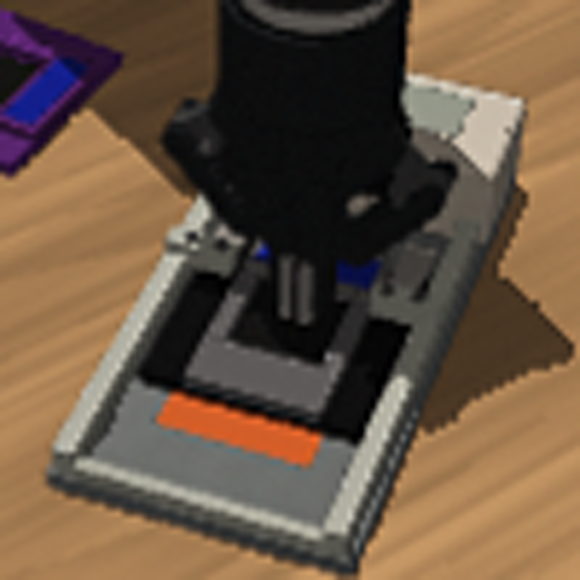

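The slide has passed the lips and is flat on the floor. About 25 mm of the plate shows behind it. Continuing the push.

```bash
python3 -m crank '0.003 -0.001 0.0005 0;0.006 -0.001 0.001 0;0.009 -0.002 0.0015 0;0.012 -0.002 0.002 0;0.015 -0.002 0.002 0;0.018 -0.002 0.002 0;0.020 -0.002 0.002 0;0.020 -0.002 0.002 0'
python3 st.py
```

```text
t: 7.13
tcp_pos: [583.9, 68.7, 32.1]
tcp_rot: [0.472, 0.881, 0.002, 0.013]
ft_force: [3.1, -8.0, 21.4]
gripper_width: -0.1
gripper_force: 11.2
t 7.1333 tcp [583.9  68.7  32.1] reader [24.3 -4.1] tip z 18.1 F reader [-8.4  1.9] 21.4 w -0.1
```

```bash
python3 -m crank '0.003 0 0.001 0;0.006 0 0.001 0;0.009 0 0.001 0;0.012 0 0.001 0;0.015 0 0.001 0;0.017 0 0.001 0;0.017 0 0.001 0'
python3 st.py
```

```text
t: 7.72
tcp_pos: [575.0, 81.9, 32.0]
tcp_rot: [0.472, 0.881, 0.001, 0.014]
ft_force: [3.7, -10.8, 25.1]
gripper_width: 0.3
gripper_force: 13.5
t 7.7167 tcp [575.   81.9  32. ] reader [40.2 -4.1] tip z 18.0 F reader [-11.    2.9] 25.1 w 0.3
```

```bash
python3 -m crank '0.002 0 0 0;0.004 0 0 0;0.006 0 0 0;0.008 0 0 0;0.008 0 0 0'
python3 st.py
```

```text
t: 8.13
tcp_pos: [573.9, 83.5, 32.1]
tcp_rot: [0.474, 0.88, -0.002, 0.019]
ft_force: [10.0, -22.1, 19.5]
gripper_width: 0.1
gripper_force: 16.9
t 8.1333 tcp [573.9  83.5  32.1] reader [42.2 -4.1] tip z 18.1 F reader [-24.   4.] 19.5 w 0.1
```

```bash
python3 -m crank '-0.002 0 -0.003 0;-0.005 0 -0.006 0;-0.006 0 -0.006 0;-0.006 0 -0.006 0'
python3 st.py
```

```text
t: 8.47
tcp_pos: [573.4, 83.0, 32.2]
tcp_rot: [0.473, 0.881, 0.001, 0.012]
ft_force: [15.0, -10.7, 2.2]
gripper_width: -0.4
gripper_force: 10.3
t 8.4667 tcp [573.4  83.   32.2] reader [42.  -3.3] tip z 18.2 F reader [-17.3  -6.5] 2.2 w -0.4
```

```bash
python3 -m crank '-0.003 0 0 0;-0.006 0 -0.0005 0;-0.008 0 -0.001 0;-0.011 0 -0.002 0;-0.013 0 -0.003 0;-0.013 0 -0.003 0'
python3 st.py
```

```text
t: 8.97
tcp_pos: [572.0, 78.1, 32.0]
tcp_rot: [0.471, 0.882, 0.002, 0.002]
ft_force: [1.4, 1.7, 6.7]
gripper_width: -0.2
gripper_force: 3.5
t 8.9667 tcp [572.   78.1  32. ] reader [38.8  0.5] tip z 18.0 F reader [ 0.7 -2.2] 6.7 w -0.2
```

Nearly unloaded and off the front wall. Lifting straight up.

```bash
python3 -m crank '0 0 -0.004 0;0 0 -0.009 0;0 0 -0.015 0;0 0 -0.03 0;0 0 -0.05 0;0 0 -0.08 0;-0.02 0 -0.11 0;-0.05 0 -0.14 0;-0.05 0 -0.15 0;-0.05 0 -0.15 0'
python3 -m crank '-0.03 0 0 0;-0.06 0 0 0;-0.09 0 0 0;-0.12 0 0 0;-0.12 0 0 0;-0.12 0 0 0'
python3 st.py
python3 - <<'E'
from h import *
p,d=read_camera("scene"); cv2.imwrite("pics/scene4.png",cv2.resize(p[140:242,215:315],None,fx=5.8,fy=5.8,interpolation=cv2.INTER_CUBIC))
E
```

```text
t: 9.8
tcp_pos: [600.4, 34.8, 184.6]
tcp_rot: [0.472, 0.882, 0.001, 0.003]
ft_force: [0.5, 0.3, 0.3]
gripper_width: -0.1
gripper_force: 0.0
t: 10.3
tcp_pos: [663.5, -64.1, 176.9]
tcp_rot: [0.472, 0.882, -0.001, -0.003]
ft_force: [-0.9, -0.1, -0.4]
gripper_width: -0.0
gripper_force: 0.0
t 10.3 tcp [663.5 -64.1 176.9] reader [-130.3    3.7] tip z 162.9 F reader [0.4 0.8] -0.4 w -0.0
```

View pics/scene4.png

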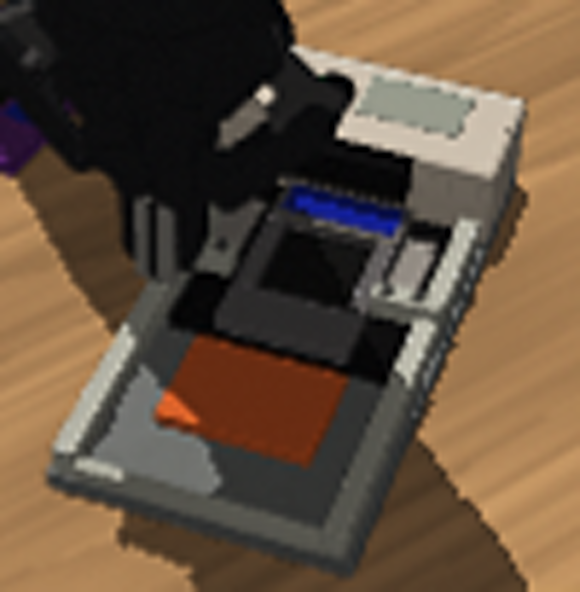

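```bash
python3 - <<'E'
from h import *
o=np.array([594.0,46.2]);c,s_=np.cos(2.161),np.sin(2.161);M=np.array([[c,-s_],[s_,c]])
s=lambda a:(np.array(a,float)+.5)/5.8-.5+[215,140]
r=lambda u,z:((plane("scene",s(u),z)[:,:2]-o)@M).round(1).tolist()
print("plate rear/front",r([[157,417],[308,465],[195,338],[350,376]],19))
print("flange rear top",r([[170,318],[385,383]],20)," bottom",r([[172,322],[385,385]],12))
print("chip",r([[290,187],[407,210],[398,236],[283,212]],27))
p,d=read_camera("top"); cv2.imwrite("pics/top4.png",cv2.resize(p[140:232,185:295],None,fx=6,fy=6,interpolation=cv2.INTER_CUBIC))
E
```

```text
plate rear/front [[-79.1, 32.5], [-81.2, -35.7], [-30.1, 34.6], [-27.2, -35.9]]
flange rear top [[-23.5, 49.1], [-26.6, -51.5]]  bottom [[-18.2, 50.4], [-20.4, -50.0]]
chip [[70.4, 26.5], [75.0, -29.4], [56.6, -30.8], [52.8, 23.6]]
```

View pics/top4.png

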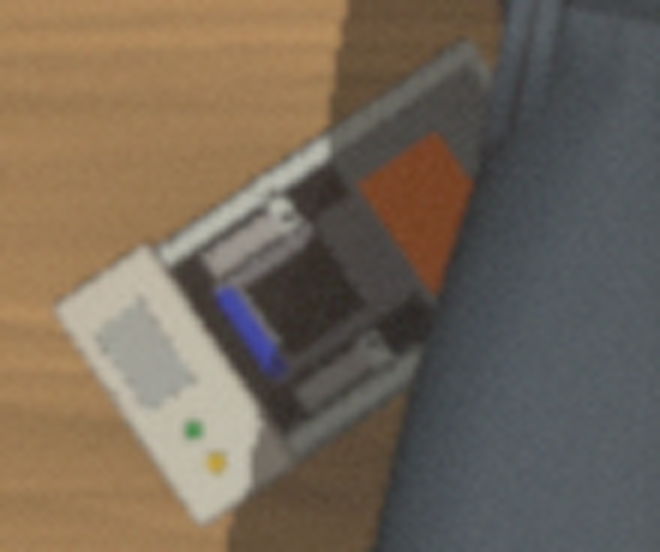

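The blue chip is up against the snout, both leaves lie on the flanges, and the whole orange plate stands up behind the slide. The slide's rear edge is a few millimetres ahead of the plate, so it is home.

```bash
python3 -c "from rig import *;print(close_job())"
```

```text
the job is handed in; nothing more can be done
None
```

The job is handed in. The blue-chip slide is pushed home against the reader head under both leaf springs, the plate has sprung up behind it, and the hand is clear; the verdict was not shown to me.

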